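Clamp the slim disc in the ratchet press

ROBOT

A 6-joint arm with a two-finger parallel gripper is mounted at the origin on a cart in front of the work surface, level with it; the furniture and walls round the work are solid. World frame = base frame: x ahead of the robot, y to its left, z up, the work surface at z = 0. Lengths are in mm, angles in rad, forces in N, time in s.
With the tool pointing down it reaches from about 275 to 1000 mm from the base axis. Payload 8.4 kg.
Tool frame: the origin (TCP) lies at the centre of the arm's flange, where the gripper is bolted on; the fingertips stand 173 mm ahead of it and the grasp point (between the pads) lies 155 mm ahead of it; z points along the fingers, y is the direction in which the jaws open and shut (so a half turn about z gives the same grasp; the last joint's range is limited). The gripper opens to 85 mm and grips with 20 to 120 N. Pads are 22 mm wide; open, the fingers measure 114 mm over their backs; the gripper's body (76 mm by 85 mm) begins 54 mm behind the grasp point. The pads swing forward as they close: fully open they stand 13 mm farther back than shut.
Start: joints at [-1.121, 0.353, 1.633, -0, 1.155, -0.002], TCP at [272.866, -562.293, 404.681] pointing down, gripper open.
Joint ranges: [-2.63, 2.63], [-0.92, 2.1], [0.06, 2.66], [-1.3, 4.44], [0, 2.69], [-3.02, 3.02]. Speed limits (rad/s): [2.22, 2.22, 2.79, 3.14, 3.14, 3.14].

INTERFACE

Orientations are given as [roll, pitch, yaw] about the fixed x, y, z axes, in that order (R = Rz(yaw) Ry(pitch) Rx(roll)).
In Python, from rig import sense, grab_frame, camera_model, sign_off gives the robot as it stands. The module is installed in compiled form; this text tells all that it offers.
- The arm moves only by the tool step_arm, never from a script. Its argument "commands" is a list of rows, each a list of 3 entries, a list of its own where there are three numbers: the shift along the tool's x, y, z in mm, then the turn about the tool's z in rad, then the opening, from 0 (shut) to 1 (fully open). A call has 1 to 20 rows; each row shifts and turns the pose as measured when the row begins, along the tool's axes as they then stand; what a row does not reach is not made up. A row lasts 1/8 s, in which the tool goes at most 62.5 mm and 10.7 degrees, less where a joint would pass 70% of its speed; a pose out of reach is approached as far as the arm can. A call with a gripper value outside its range is refused whole. The fingers move at their own pace and stop on an object; "force" is the grip in N (left out, the last holds). Time passes only in rows, so rows that do not move let the fingers close. It gives the time, the measured TCP pose, the force and the opening at its end, in the units of the state.
- sense(): the state, without advancing time (a new reading comes with each control period).
- grab_frame(name): name is "scene" or "side" or "wrist"; returns the picture (384x512x3 uint8, blue, green, red); there is no depth.
- camera_model(name): a dict with "fx", "fy", "cx", "cy" (pixels), "R" (3x3) and "t" (3): a world point X has camera coordinates R X + t. Camera axes: x right, y down, z forward; pixel columns grow to the right and rows downward; lengths in mm; the calibration is good to about 2 mm. A picture is of the moment at which its call begins: read the wrist's pose just before it. camera_model takes no time and is no camera call; for the wrist camera it gives the pose at the moment of the call.
- sign_off(): hands the job in, once; it reports no verdict.
The state is a dict: "clock": time; "qpos": joint angles; "qvel": joint speeds; "joint_efforts": joint torques, N m; "eef_pos": TCP position; "tcp_rot": TCP orientation; "contact_force": force on the tool from outside, world axes, zero at the start; "wrist_torque": the same for the moment, N m; "opening": opening from 0.0 (shut) to 1.0 (fully open).
Only numpy, scipy, OpenCV 4.12 (cv2) and the standard library are available. Lean on these libraries where they do the work, as an engineer would, in place of code of your own. Each camera call takes 0.05 s, during which the arm holds its last target. There are 200 camera calls.

TASK

Lay the slide carrier (it has a lifting rib in the middle) in the open front part of the press's guide way, nest end towards the press, then stand the slim tall metal disc in its nest and slide the carrier fully home under the press (its end knob stays within reach there). Then pump the press lever with full strokes, letting it come right up after each, until the sprung foot is pressed onto the disc, and stop with the stroke that does it, since one more would overload the spring. Move the ram only through the lever, leave the lever up, and leave the other discs, the caliper and the marker where they are.

Things in the scene. Friction and masses are not known exactly. Their poses are not given: they have to be found in the camera images.
- press: Ratchet clamp press fixed to the bench: grey C-frame 150 mm high on a base plate 365 x 110 x 12 mm. Origin at bench level below the ram axis; x points along the guide way into the press (within 0.22 rad of world x), z up. The head overhangs the way from x = -28 mm on, underside 106 mm above the bench, so nothing there can be reached from above.
- way_entry (a point): Floor of the guide way 180 mm before the ram axis (axes as the press), 12 mm above the bench: a good place for the carrier's centre while loading. The way is a channel along the press's x, 63 mm wide, between steel rails 8 mm high with a sloping lead-in up to 12 mm above the floor, from x = -280 mm (open) to the column at x = +30 mm, which is the stop.
- clamp_point (a point): Point on the ram axis at the height of the carrier's top face (20 mm above the bench); the nest centre comes to it when the carrier is home against the stop.
- ram: Square steel ram 18 x 18 x 136 mm with saw teeth (8 mm a tooth), vertical in the head, held by a pawl and friction. Origin at its lower end, 100 mm above the bench when fully up; it starts 2 to 18 mm lower. Each full lever stroke lowers it by 8 mm (the first by 3 to 11 mm).
- foot (a joint): Spring travel of the round foot (26 mm wide) under the ram, m: 0 hanging free, grows as it is pushed up into the ram, end at 0.016. Free, its lower face is 15 mm below the ram's origin; the disc's top at home is 54 mm above the bench. It reads 0.005 to 0.006 after the right stroke, 0 one stroke before, about 0.013 one too many. 2 to 4 strokes are needed.
- lever (a joint): Pump lever on the head, rad: 0 up (a spring brings it back), 0.22 down at its stop. It reaches out to the press's right (-y) and hinges about the press's x axis, 190 mm above the bench, 200 mm from the pad. A stroke moves a tooth only if it goes down to within 0.02 rad of the stop; then let it up to 0 before the next. Pushing takes 3 to 10 N.
- lever_pad (a point): Centre of the top face of the black pad (40 x 50 mm, 14 thick) at the lever's end, 160 mm to the right of the ram axis, about 219 mm above the bench at rest; it travels 44 mm down to the stop. Press it from above with closed fingers; there is nothing above it.
- carrier_rib (a point): Centre of the carrier's lifting rib, 26 mm above its underside. Carrier: loose aluminium plate 180 (x) x 56 x 8 mm, 0.4 kg, flat on the bench; x points from knob end to nest end, z up. The rib is an upright dark bar at the centre of mass, 4 mm to the knob side of the plate's centre: 44 long in x, 12 thick in y, from 8 to 39 mm above the underside. Grasp across y.
- carrier_knob (a point): Centre of the black upright knob at the carrier's rear end, 66 mm behind the rib centre and 130 mm behind the nest: 16 mm thick (20 at the head), from 8 to 39 mm above the carrier's underside; this point is 26 mm above the underside. It is 130 mm before the ram axis when the carrier is home.
- nest (a point): Centre of the nest at the carrier's front end, on the plate's top face (8 mm above the underside), 64 mm ahead of the rib centre; axes as the carrier. The nest is a steel ring of 38 mm inner and 48 mm outer width, 7 mm high.
- tall_disc (a point): Centre of the slim tall plain grey metal disc: 32 mm across, 34 mm high, 0.2 kg, upright on the bench; the narrowest and tallest of the three discs standing together there. The point lies 17 mm above its underside; grasp it round the upper half to clear the nest ring.
- wide_disc_a (a point): Bystander: centre of a wider, lower grey disc, 38 mm across, 26 high.
- wide_disc_b (a point): Bystander: centre of a wider, lower grey disc, 41 mm across, 24 high.
- caliper_mid (a point): Bystander: middle of the beam of a vernier caliper, 163 x 52 x 11 mm, lying on the bench.
- marker_mid (a point): Bystander: centre of a marker pen, 130 x 16 x 16 mm, lying on the bench.
There are look-alikes about, which are no part of the job. Leave any blue look-alike of the part that bears tall_disc alone.

How it is judged (in metres and radians):
On the way, in this order (a step that is already met when the one before it is completed fails the run):
1. the carrier lies flat in the front of the guide way, nest end towards the press (y of carrier_rib in the frame of press between -0.006 and 0.006 m and z of carrier_rib in the frame of press between 0.035 and 0.041 m and angle between the x axis of nest and the x axis of press, either way round below 0.08 rad and angle between nest's own z axis and vertical below 0.05 rad and x of nest in the frame of press between -0.17 and -0.06 m and x of carrier_knob in the frame of press below -0.19 m), for 0.2 s.
2. the slim disc stands in the nest while the carrier is still in the front of the way (all of step 1 and horizontal distance between tall_disc and nest below 0.006 m and z of tall_disc in the frame of nest between 0.0145 and 0.0195 m and angle between tall_disc's own z axis and vertical below 0.1 rad), for 0.2 s.
3. the carrier is home under the ram with the disc in its nest, the foot still free (y of carrier_rib in the frame of press between -0.006 and 0.006 m and z of carrier_rib in the frame of press between 0.035 and 0.041 m and angle between the x axis of nest and the x axis of press, either way round below 0.08 rad and angle between nest's own z axis and vertical below 0.05 rad and horizontal distance between nest and clamp_point below 0.006 m and horizontal distance between tall_disc and nest below 0.006 m and z of tall_disc in the frame of nest between 0.0145 and 0.0195 m and angle between tall_disc's own z axis and vertical below 0.1 rad and value of joint foot below 0.001 m), for 0.2 s.
4. the lever has been pushed down a full stroke (horizontal distance between nest and clamp_point below 0.006 m and horizontal distance between tall_disc and nest below 0.006 m and z of tall_disc in the frame of nest between 0.0145 and 0.0195 m and angle between tall_disc's own z axis and vertical below 0.1 rad and value of joint lever above 0.19 rad).
At the end, for the whole second after the job is handed in: The carrier lies in the way with its nest centre within 6 mm of the ram axis; the slim disc stands upright in the nest (within 6 mm of its centre); the foot presses on the disc with its spring pushed in by 2 to 9 mm; the lever is back up (under 0.03 rad) (y of carrier_rib in the frame of press between -0.006 and 0.006 m and z of carrier_rib in the frame of press between 0.035 and 0.041 m and angle between the x axis of nest and the x axis of press, either way round below 0.08 rad and angle between nest's own z axis and vertical below 0.05 rad and horizontal distance between nest and clamp_point below 0.006 m and horizontal distance between tall_disc and nest below 0.006 m and z of tall_disc in the frame of nest between 0.0145 and 0.0195 m and angle between tall_disc's own z axis and vertical below 0.1 rad and value of joint foot between 0.002 and 0.009 m and value of joint lever below 0.03 rad); the robot touches nothing.
It fails at once if the foot spring is overloaded (pushed in more than 10.5 mm) (value of joint foot above 0.0105 m).
It fails at once if the robot pushes the ram or its foot directly (contact force between any of the fingers, the arm and ram above 2 N).
It fails at once if another disc, the caliper or the marker is moved by more than 30 mm (distance of any of wide_disc_a, wide_disc_b, caliper_mid, marker_mid from where it was at the start of the episode above 0.03 m).
It also fails if it takes over 72 s, if anything falls off the work surface, if the arm or the gripper's body presses on something with over 40 N, if the wrist force passes 120 N, or if a joint passes its speed limit or range.

## Working session

There is one attempt and no reset: what is moved stays moved. The work goes in short steps, Python scripts to look and compute and a tool call to move; the robot and the scene stay as the last step left them, time stands still between calls to the robot, and variables do not carry over. Pictures are saved under pics/ and viewed, about 8 in all and at most 12, crops included, and the job is handed in when it is done.

Besides the shell and the picture viewer there is one more tool, called after "Emit:" as a command line: name --argument value ..., lists and objects as JSON in quotes. step_arm: Moves the arm, as the interface text tells. Its arguments: {"type":"object","properties":{"commands":{"type":"array","items":{"type":"array"}},"force":{"type":"number"}},"required":["commands"]}

```bash
mkdir -p pics
cat > h.py <<'E'
import numpy as np, cv2
from rig import sense, grab_frame, camera_model, sign_off
def ray(m,u,v):
    R=np.array(m["R"]);t=np.array(m["t"])
    o=-R.T@t; d=R.T@np.array([(u-m["cx"])/m["fx"],(v-m["cy"])/m["fy"],1]); return o,d
def onz(m,u,v,z):
    o,d=ray(m,u,v); return (o+d*(z-o[2])/d[2]).round(1)
def proj(m,X):
    c=np.array(m["R"])@np.array(X)+np.array(m["t"]); return (m["fx"]*c[0]/c[2]+m["cx"],m["fy"]*c[1]/c[2]+m["cy"])
E
python3 - <<'E'
from h import *
import json
ims=[]
for n in("scene","side","wrist"):
    im=grab_frame(n); cv2.imwrite(f"pics/{n}0.png",im); m=camera_model(n)
    print(n,{k:np.round(v,3).tolist() for k,v in m.items()}, ray(m,256,192))
print(sense())
a=[cv2.imread(f"pics/{n}0.png") for n in("scene","side")]
for n,i in zip(("scene","side"),a): cv2.imwrite(f"pics/{n}0b.png",cv2.resize(i,(800,600),interpolation=cv2.INTER_CUBIC))
E
```

```text
scene {'fx': 425.366, 'fy': 425.366, 'cx': 254.68, 'cy': 186.805, 'R': [[-0.784, -0.621, -0.014], [-0.398, 0.519, -0.756], [0.477, -0.587, -0.654]], 't': [408.807, 381.926, 850.711]} (array([ 66.60614074, 554.82776118, 851.13467228]), array([ 0.46968416, -0.58248639, -0.66352483]))
side {'fx': 383.161, 'fy': 383.161, 'cx': 255.776, 'cy': 195.37, 'R': [[1.0, -0.027, 0.01], [-0.001, -0.388, -0.922], [0.029, 0.921, -0.388]], 't': [-575.066, 102.655, 1033.393]} (array([ 544.63220183, -928.02155207,  501.29012003]), array([ 0.02992181,  0.92467245, -0.37968835]))
wrist {'fx': 303.254, 'fy': 303.254, 'cx': 257.459, 'cy': 192.154, 'R': [[0.438, -0.899, 0.0], [-0.858, -0.418, 0.299], [-0.269, -0.131, -0.954]], 't': [-624.677, -40.024, 379.308]} (array([ 341.00629592, -528.73974903,  373.96077937]), array([-0.27017689, -0.12623878, -0.9545112 ]))
{'clock': 0.15, 'qpos': array([-1.12138469e+00,  3.53474596e-01,  1.63395637e+00,  8.30755956e-06,
        1.15520224e+00, -2.38679521e-03]), 'qvel': array([ 0.00187057, -0.00092711, -0.00275991,  0.00092024, -0.00074764,
        0.00045337]), 'joint_efforts': array([ 8.23393270e-05, -6.05634713e+01, -3.42338598e+01,  6.16369607e-05,
        6.07386144e-03,  7.39632526e-06]), 'eef_pos': array([ 272.79572993, -562.12375332,  404.1460488 ]), 'tcp_rot': array([-3.14055212e+00, -1.00804666e-05,  4.51795068e-01]), 'contact_force': array([ 0.12871175,  0.86121154, -0.79867515]), 'wrist_torque': array([-0.01719044,  0.07229741,  0.04004287]), 'opening': 1.0020461734509958}
```

View pics/scene0b.png

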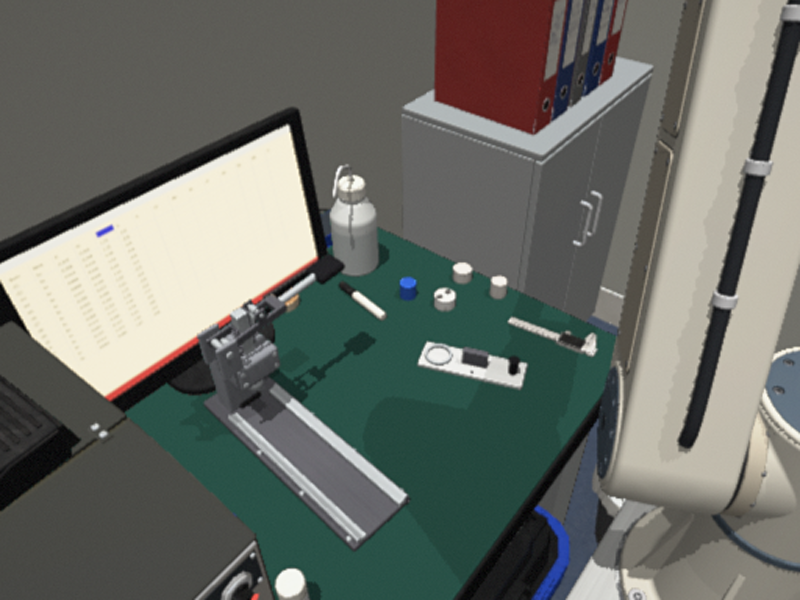

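View pics/side0b.png

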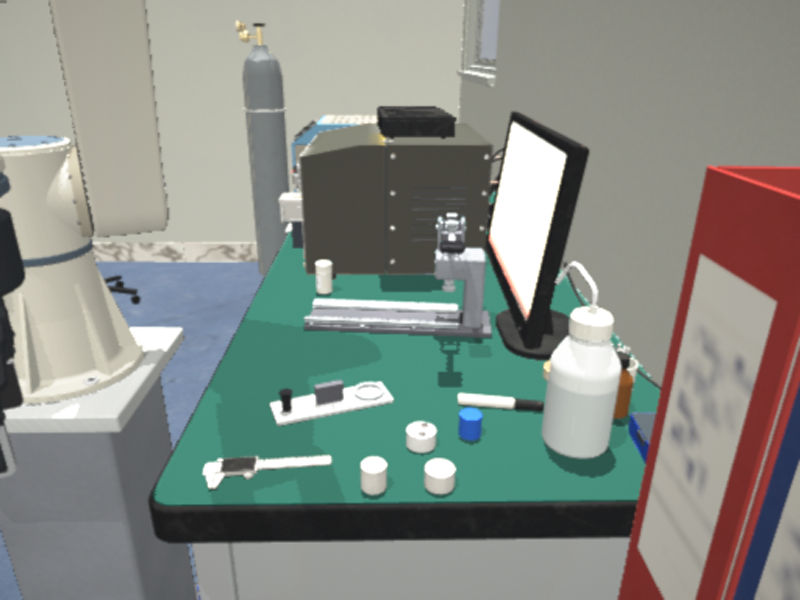

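Scene view (800 px scale): the press way runs from about (380,520) to (240,400), the carrier is at (475,362), and the pad is at (325,268). Candidates for the tall disc are white (498,287), white wide (462,272), disc with a hole (445,299), blue (408,289) and a cylinder at the far left (291,585). By the description I take (498,287) in scene, which is (373,475) in side. I'll check that with a close crop.

Run:
```python
from h import *
S=camera_model("scene");D=camera_model("side")
def tri(a,b):
    a=np.array(a)*.64;b=np.array(b)*.64
    o1,d1=ray(S,*a);o2,d2=ray(D,*b)
    s=np.linalg.lstsq(np.c_[d1,-d2],o2-o1,rcond=None)[0]
    p=o1+s[0]*d1;q=o2+s[1]*d2
    return ((p+q)/2).round(1),np.linalg.norm(p-q).round(1)
for n,a,b in [("rib",(476,357),(329,391)),("knob",(514,365),(286,400)),("nest",(438,355),(370,391)),("tall",(498,287),(373,475)),("hole",(445,299),(421,437)),("w2",(462,272),(440,476)),("blue",(408,289),(470,424)),("pad",(328,267),(452,240)),("marker",(362,300),(500,403)),("bottle",(353,235),(582,390))]: print(n,*tri(a,b))
for n,p in [("endR",(407,495)),("endL",(357,546)),("railRfar",(276,385)),("railLfar",(234,415))]: print(n,onz(S,*(np.array(p)*.64),12))
for n,p in [("endR",(306,320)),("railfar",(460,322))]: print("side",n,onz(D,*(np.array(p)*.64),20))
a=cv2.imread("pics/scene0.png")[160:255,220:400];b=cv2.imread("pics/scene0.png")[185:355,120:275];w=cv2.imread("pics/wrist0.png");d=cv2.imread("pics/side0.png")[230:325,120:310]
P=np.zeros((600,800,3),np.uint8)
def put(i,x,y,W,H): P[y:y+H,x:x+W]=cv2.resize(i,(W,H),interpolation=cv2.INTER_CUBIC)
put(a,0,0,400,211);put(d,400,0,400,200);put(b,0,215,350,384);put(w,352,215,448,336)
cv2.imwrite("pics/m1.png",P)
```

```text
rib [ 461.1 -134.6   24.6] 5.2
knob [ 399.8 -158.3   24.1] 3.9
nest [ 523.1 -110.8    9.8] 5.1
tall [ 532.  -322.5   16.7] 2.4
hole [ 596.6 -236.8   11.7] 3.6
w2 [ 615.5 -322.    13.4] 3.1
blue [ 667.5 -213.1   16.2] 3.9
pad [654.2   5.5 219.7] 10.2
marker [ 724.3 -142.7    6.5] 3.3
bottle [ 815.4 -223.9   75.7] 8.3
endR [393.2 141.1  12. ]
endL [398.7 243.2  12. ]
railRfar [692.4 111.6  12. ]
railLfar [699.6 196.7  12. ]
side endR [396.2 141.8  20. ]
side railfar [696.4 130.9  20. ]
```

View pics/m1.png

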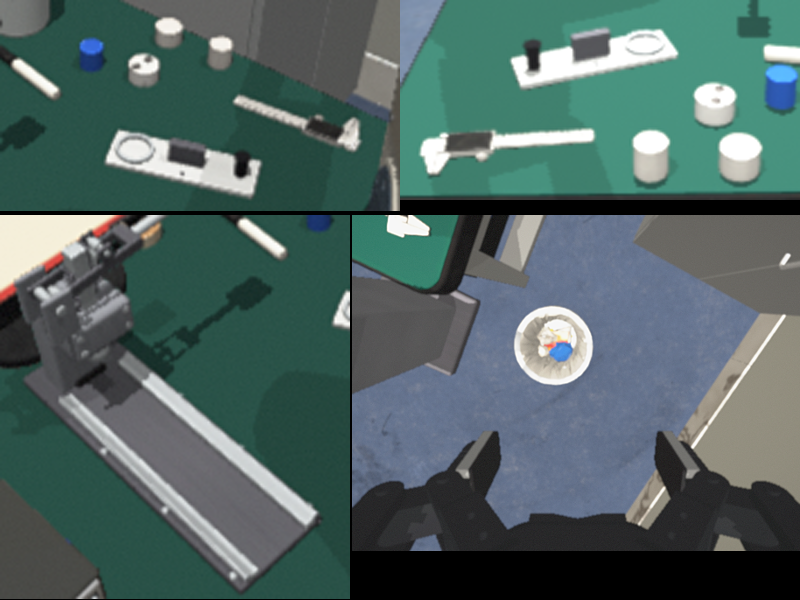

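Crop: the tall slim disc is the narrow one at (220,52) in the scene crop and (651,156) in the side crop, at about (532,-322). The carrier's nest end points away from the robot. Next I move the wrist camera over the carrier.

Emit:
step_arm --commands '[[[44, -38, 0], 0, 1], [[44, -38, 0], 0, 1], [[44, -38, 0], 0, 1], [[44, -38, 0], 0, 1], [[44, -38, 0], 0, 1], [[44, -38, 0], 0, 1], [[44, -38, 0], 0, 1], [[44, -38, 0], 0, 1], [[0, 0, 0], 0.087, 1], [[0, 0, 0], 0, 1]]'

```text
clock: 1.4
eef_pos: [461.7, -121.7, 403.0]
tcp_rot: [-3.141, -0.001, 0.363]
contact_force: [-0.2, -0.3, -0.4]
opening: 1.001
```

Run:
```python
from h import *
s=sense();m=camera_model("wrist");im=grab_frame("wrist");print(s["eef_pos"],s["tcp_rot"])
cv2.imwrite("pics/w1.png",im)
np.savez("pics/w1.npz",**{k:np.array(v) for k,v in m.items()})
cv2.imwrite("pics/w1b.png",cv2.resize(im,(800,600),interpolation=cv2.INTER_CUBIC))
for p in ([461,-135,39],[532,-322,34]): print(proj(m,p))
```

```text
[ 461.67536848 -121.70707857  403.04835265] [-3.14077732e+00 -1.07888305e-03  3.62770887e-01]
(np.float64(268.2707924178722), np.float64(172.94285530458143))
(np.float64(442.4572263925648), np.float64(172.12142701083138))
```

View pics/w1b.png

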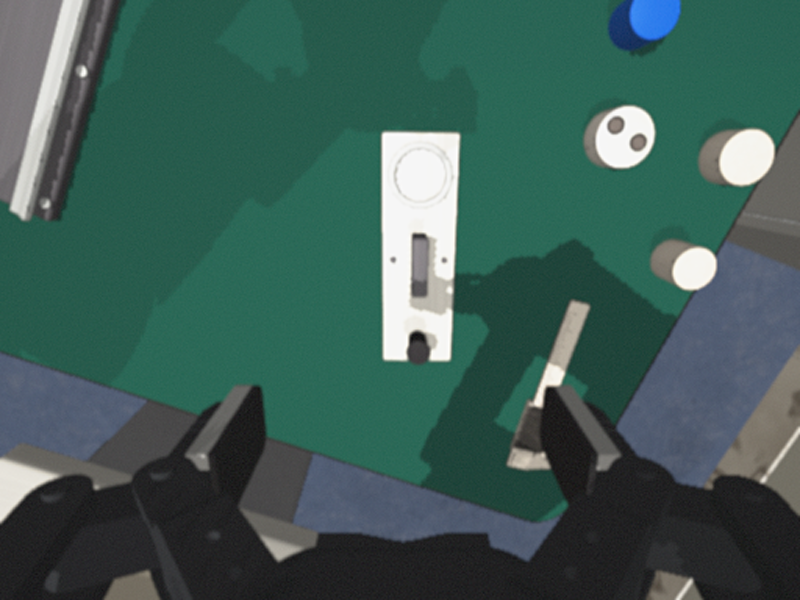

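The wrist view shows the carrier plate at (382–460,132–360), rib (420,265), nest (421,175) and knob (418,347). The tall disc's top is at (693,268), the wide discs at (625,137) and (747,157), and the caliper at (550,390).

```bash
cat >> h.py <<'E'
def blob(im,m,z,uv,lo=170,lim=None):
    g=cv2.inRange(im,(lo,lo,lo),(255,255,255))
    if lim is not None:
        k=np.zeros_like(g);k[lim[1]:lim[3],lim[0]:lim[2]]=255;g&=k
    n,l=cv2.connectedComponents(g); k=(l==l[uv[1],uv[0]]).astype(np.uint8)
    c=max(cv2.findContours(k,cv2.RETR_EXTERNAL,cv2.CHAIN_APPROX_NONE)[0],key=len)[:,0]
    P=np.array([onz(m,u,v,z)[:2] for u,v in c],np.float32)
    return P
E
python3 - <<'E'
from h import *
im=cv2.imread("pics/w1.png");m=dict(np.load("pics/w1.npz"))
P=blob(im,m,8,(250,90));r=cv2.minAreaRect(P);print("carrier",r);print(cv2.boxPoints(r))
for lo in (200,225): 
    P=blob(im,m,34,(443,171),lo);print("tall",cv2.minEnclosingCircle(P),cv2.minAreaRect(P)[:2])
print(im[171,443],im[170,422],im[160,245])
g=im.max(2)[140:200,255:285]; print(g[::4,::2])
# rib top dark
print("rib px top rows ->", [onz(m,*(np.array(p)*.64),39) for p in ((413,236),(427,236),(427,294),(413,294))])
print("knob",onz(m,418*.64,347*.64,34),"nest",onz(m,421*.64,175*.64,15))
E
```

```text
carrier ((465.89093017578125, -132.9322967529297), (179.8448944091797, 56.800174713134766), 20.41686248779297)
[[ 371.71014 -137.68558]
 [ 391.52478 -190.91753]
 [ 560.0717  -128.17902]
 [ 540.2571   -74.94707]]
tall ((533.026611328125, -323.4557189941406), 15.387619018554688) ((533.08349609375, -323.3326416015625), (29.462217330932617, 30.04979705810547))
tall ((533.2693481445312, -323.3689880371094), 14.967817306518555) ((533.1048583984375, -323.3459167480469), (29.125837326049805, 29.079740524291992))
[241 245 246] [109 118 126] [227 232 231]
[[246 246 246 246 245 244 244 245 245 246 246 246 246 246 246]
 [246 246 246 245 244 243 243 243 245 246 246 246 246 246 246]
 [246 246 246 246 242 219 229 226 240 249 247 246 246 246 246]
 [246 246 246 249 181  81  86  85  82 123 186 216 240 246 246]
 [246 246 246 248 185 140 147 140 138 125 176 196 245 247 246]
 [246 246 246 247 183 139 145 139 141 131 181 192 239 247 246]
 [247 246 246 247 179 141 145 139 139 131 181 191 239 247 220]
 [247 246 246 246 172 140 146 141 137 132 181 200 243 247 216]
 [246 246 246 247 171 137 146 139 136 143 189 212 245 246 246]
 [246 246 246 249 165 138 142 138 132 139 188 193 224 244 247]
 [246 246 246 251 154  92  96 102  97 128 191 189 190 192 188]
 [246 246 247 249 122  87  91  90  90 129 189 193 188 192 193]
 [246 246 246 244 139  87  93  90  90 140 190 190 190 195 193]
 [246 246 247 234 193 191 190 188 186 188 186 190 189 194 194]
 [246 246 246 243 219 192 188 186 186 185 189 190 189 194 192]]
rib px top rows -> [array([ 482.6, -121.8,   39. ]), array([ 486.1, -131.1,   39. ]), array([ 446.3, -147. ,   39. ]), array([ 442.7, -137.3,   39. ])]
knob [ 402.9 -157.1   34. ] nest [ 522.9 -113.    15. ]
```

Emit:
step_arm --commands '[[[-4, 12, 50], 0.007, 1], [[0, 0, 50], 0, 1], [[0, 0, 50], 0, 1], [[0, 0, 30], 0, 1], [[0, 0, 0], 0, 1]]'

```text
clock: 2.08
eef_pos: [462.5, -139.2, 219.7]
tcp_rot: [3.14, -0.005, 0.358]
contact_force: [-1.1, 0.6, -0.2]
opening: 0.999
```

Emit:
step_arm --commands '[[[1, -5, 12], 0, 1], [[0, 0, 12], 0, 1], [[0, 0, 8], 0, 1], [[0, 0, 0], 0, 1]]'

```text
clock: 2.58
eef_pos: [463.0, -135.1, 188.6]
tcp_rot: [3.137, -0.009, 0.358]
contact_force: [-0.2, 0.5, -1.4]
opening: 1.001
```

Emit:
step_arm --commands '[[[0, 0, 2], 0, 0], [[0, 0, 0], 0, 0], [[0, 0, 0], 0, 0], [[0, 0, 0], 0, 0], [[0, 0, 0], 0, 0], [[0, 0, -20], 0, 0], [[0, 0, -40], 0, 0], [[0, 0, -40], 0, 0], [[0, 0, 0], 0, 0]]' --force 60

```text
clock: 3.7
eef_pos: [461.4, -134.7, 288.6]
tcp_rot: [3.138, -0.007, 0.358]
contact_force: [0.1, 0.1, -3.5]
opening: 0.127
```

Rib gripped and lifted (opening 0.127, and the weight reads). Now I look at the way from beside it.

Emit:
step_arm --commands '[[[12, -47, -25], 0, 0], [[12, -47, -25], 0, 0], [[12, -47, -25], 0, 0], [[12, -47, -25], 0, 0], [[0, 0, 0], 0.153, 0], [[0, 0, 0], 0.153, 0], [[0, 0, 0], 0.153, 0], [[0, 0, 0], 0, 0], [[0, 0, 0], 0, 0]]'

```text
clock: 4.82
eef_pos: [435.8, 64.4, 378.4]
tcp_rot: [3.139, 0.008, -0.11]
contact_force: [-0.3, -0.5, -2.5]
opening: 0.129
```

Run:
```python
from h import *
s=sense();m=camera_model("wrist");im=grab_frame("wrist");print(s["eef_pos"],s["tcp_rot"])
cv2.imwrite("pics/w2.png",im)
np.savez("pics/w2.npz",**{k:np.array(v) for k,v in m.items()})
cv2.imwrite("pics/w2b.png",cv2.resize(im,(800,600),interpolation=cv2.INTER_CUBIC))
```

```text
[435.80689508  64.42293826 378.37805498] [ 3.13938342  0.00817497 -0.10962032]
```

View pics/w2b.png

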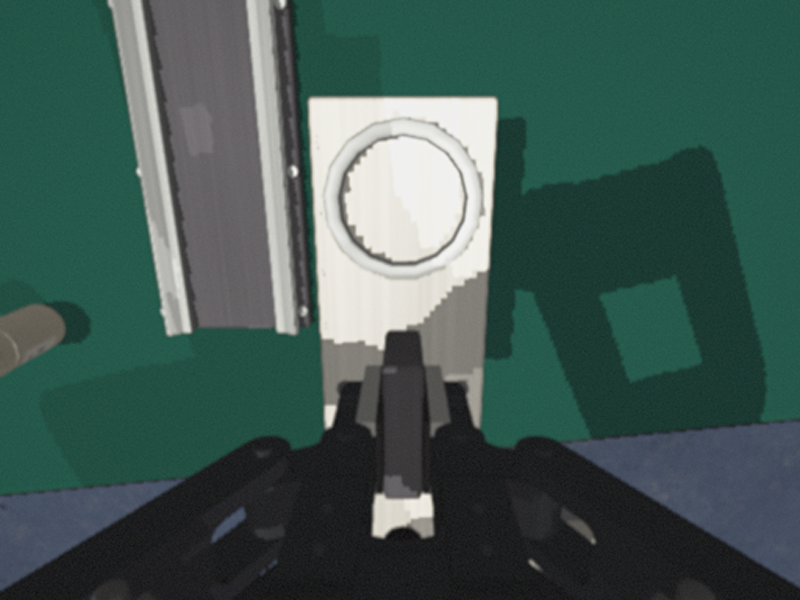

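The wrist view shows the way floor as the dark strip from (149..245, row 0) to (193..272, row 328), with the open end at row ~328. The carrier hangs square at x 308–497.

```bash
cat > w.py <<'E'
from h import *
def way(im,m,rows,c0,c1,w0,w1):
    g=cv2.GaussianBlur(im,(3,3),0).astype(int).sum(2)
    L=[];R=[]
    for v in rows:
        f=(v-rows[0])/(rows[-1]-rows[0]); 
        for a,o,z in ((c0,L,12),(c1,R,20)):
            c=a[0]+(a[1]-a[0])*f; us=np.arange(int(c-7),int(c+8)); d=np.abs(g[v,us+1]-g[v,us-1]); d=np.where(d>.5*d.max(),d,0)
            o.append(onz(m,(us*d).sum()/d.sum(),v,z)[:2])
    for n,P in(("L",np.array(L)),("R",np.array(R))):
        k=np.polyfit(P[:,0],P[:,1],1); k=np.polyfit(*P[abs(P[:,1]-np.polyval(k,P[:,0]))<1.5].T,1)
        print(n,"yaw",np.arctan(k[0]).round(4),"y at 450,500",np.polyval(k,[450,500]).round(1),"res",np.std(P[:,1]-np.polyval(k,P[:,0])).round(2))
E
python3 - <<'E'
from w import *
im=cv2.imread("pics/w2.png");m=dict(np.load("pics/w2.npz"))
way(im,m,list(range(5,205,5)),(150*.64,192*.64),(246*.64,272*.64),0,0)
for z,p in ((12,(193,327)),(12,(270,328)),(24,(175,334)),(24,(290,333))): print(onz(m,p[0]*.64,p[1]*.64,z))
# grasped carrier: plate front corners, nest
s=sense()['eef_pos']; zt=378.4-186+10
for p in ((308,98),(497,98)): print("corner",onz(m,p[0]*.64,p[1]*.64,378.4-188.5+8))
E
```

```text
L yaw -0.1031 y at 450,500 [223.2 218. ] res 0.14
R yaw -0.1036 y at 450,500 [156.  150.8] res 0.21
[399.8 226.3  12. ]
[392.7 168.6  12. ]
[399.9 234.6  24. ]
[391.4 150.8  24. ]
corner [527.7  81.5 197.9]
corner [521.8  26.7 197.9]
```

Emit:
step_arm --commands '[[[15, -42, 20], -0.006, 0], [[15, -42, 20], 0, 0], [[14, -42, 20], 0, 0], [[0, 0, 30], 0, 0], [[0, 0, 30], 0, 0], [[0, 0, 0], 0, 0], [[0, 0, 0], 0, 0]]'

```text
clock: 5.75
eef_pos: [495.1, 188.4, 254.0]
tcp_rot: [3.14, 0.006, -0.092]
contact_force: [0.1, -0.2, -3.9]
opening: 0.129
```

Emit:
step_arm --commands '[[[-1, 3, 12], 0.011, 0], [[0, 0, 12], 0, 0], [[0, 0, 0], 0, 0], [[0, 0, 0], 0, 0]]'

```text
clock: 6.25
eef_pos: [494.5, 185.0, 230.8]
tcp_rot: [3.141, 0.002, -0.104]
contact_force: [-0.3, 0.3, -3.7]
opening: 0.128
```

Run:
```python
from h import *
s=sense();m=camera_model("wrist");im=grab_frame("wrist");print(s["eef_pos"],s["tcp_rot"])
cv2.imwrite("pics/w3.png",im)
np.savez("pics/w3.npz",**{k:np.array(v) for k,v in m.items()})
c=grab_frame("scene");d=grab_frame("side")
P=np.zeros((600,800,3),np.uint8)
def put(i,x,y,W,H): P[y:y+H,x:x+W]=cv2.resize(i,(W,H),interpolation=cv2.INTER_CUBIC)
put(im[:288],0,0,512,288);put(c[200:360,120:280],0,290,310,310);put(d[130:250,170:330],312,290,413,310)
cv2.imwrite("pics/w3b.png",P)
```

```text
[494.48485717 185.03354711 230.8289172 ] [ 3.14140290e+00  2.12782266e-03 -1.04250100e-01]
```

View pics/w3b.png

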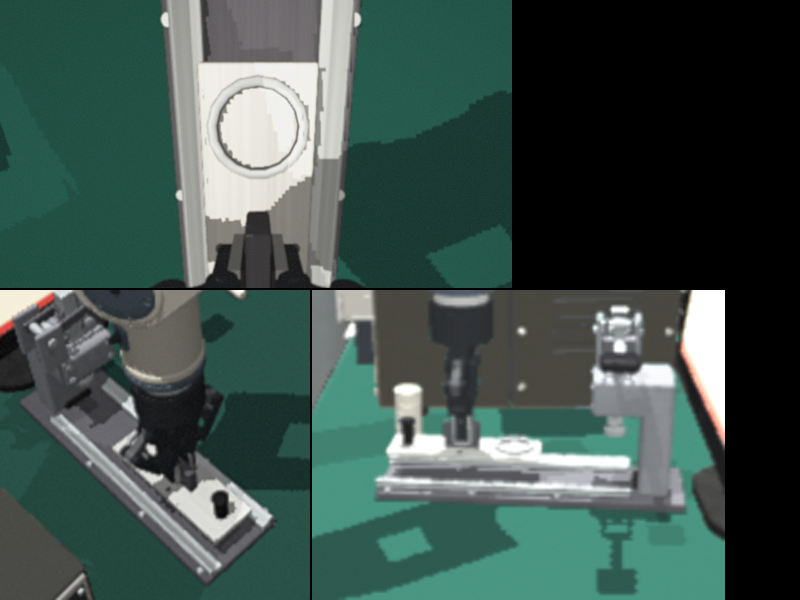

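The wrist view shows the plate between the rails (197–317), with the rail bolts at (165,19)/(356,19) symmetric about column 260. The way centre is therefore about 1.5 mm to tool +y, and the orientation is right.

Emit:
step_arm --commands '[[[0, 1.6, 8], 0, 0], [[0, 0, 8], 0, 0], [[0, 0, 6], 0, 0], [[0, 0, 4], 0, 0], [[0, 0, 0], 0, 0]]'

```text
clock: 7.02
eef_pos: [494.2, 183.4, 203.0]
tcp_rot: [3.141, 0.002, -0.104]
contact_force: [0.3, 0.1, -2.7]
opening: 0.126
```

Emit:
step_arm --commands '[[[0, 0, 2], 0, 0], [[0, 0, 2], 0, 0], [[0, 0, 0], 0, 0]]'

```text
clock: 7.4
eef_pos: [494.3, 183.6, 200.0]
tcp_rot: [-3.141, 0.002, -0.104]
contact_force: [-1.4, -1.5, 0.3]
opening: 0.125
```

Emit:
step_arm --commands '[[[0, 0, 0.5], 0, 0], [[0, 0, 0], 0, 1], [[0, 0, 0], 0, 1], [[0, 0, 0], 0, 1], [[0, 0, 0], 0, 1], [[0, 0, -40], 0, 1], [[0, 0, -50], 0, 1], [[0, 0, -50], 0, 1], [[0, 0, 0], 0, 1]]'

```text
clock: 8.52
eef_pos: [495.1, 183.7, 343.4]
tcp_rot: [-3.141, 0.001, -0.104]
contact_force: [0.3, -0.2, -0.0]
opening: 1.002
```

Run:
```python
from h import *
s=sense();m=camera_model("wrist");im=grab_frame("wrist");print(s["eef_pos"],s["tcp_rot"])
cv2.imwrite("pics/w4.png",im)
np.savez("pics/w4.npz",**{k:np.array(v) for k,v in m.items()})
d=grab_frame("side")
P=np.zeros((600,800,3),np.uint8)
def put(i,x,y,W,H): P[y:y+H,x:x+W]=cv2.resize(i,(W,H),interpolation=cv2.INTER_CUBIC)
put(im[:,100:420],0,0,500,600);put(d[160:240,190:320],500,0,300,185)
cv2.imwrite("pics/w4b.png",P)
```

```text
[495.05040231 183.73451834 343.39076249] [-3.14116757e+00  1.06109116e-03 -1.03973852e-01]
```

View pics/w4b.png

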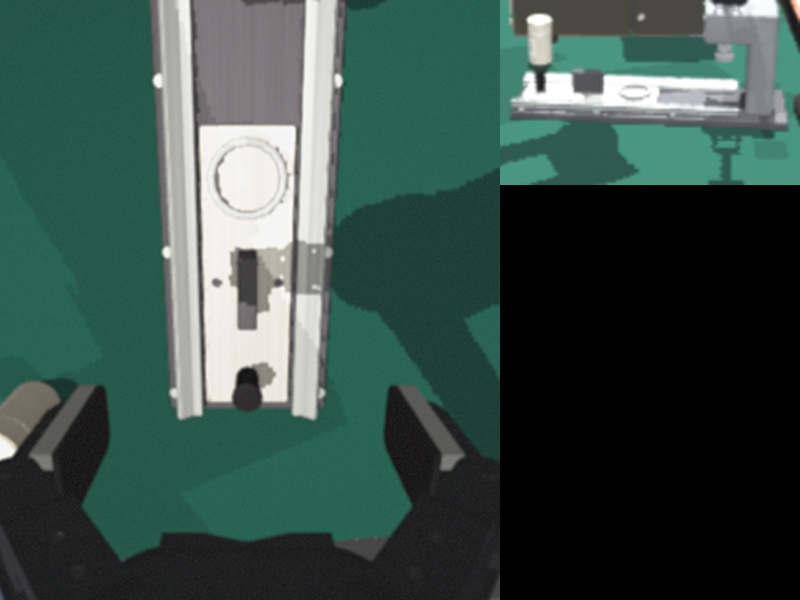

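The carrier lies flat between the rails, nest ring at crop (248,178), rib (247,290), knob (247,390), and the way's open end at row ~410.

Run:
```python
from h import *
im=cv2.imread("pics/w4.png");m=dict(np.load("pics/w4.npz"))
f=lambda p:(p[0]/1.5625+100,p[1]*384/600)
for n,p,z in(("nest",(248,178),24),("front edge mid",(248,126),20),("rear",(248,402),20),("wayend",(248,406),12),("ring bolts",(158,80),12),("",(338,80),12)): print(n,onz(m,*f(p),z))
P=blob(im,m,20,tuple(int(x) for x in f((220,150))),175,(220,70,295,265))
r=cv2.minAreaRect(P);print(r)
for n in("w1",): 
    i=cv2.imread(f"pics/{n}.png");mm=dict(np.load(f"pics/{n}.npz"));P=blob(i,mm,34,(443,171),200);print(cv2.fitEllipse(P))
```

```text
nest [555.6 176.1  24. ]
front edge mid [584.5 173.1  20. ]
rear [405.2 191.3  20. ]
wayend [397.5 192.1  12. ]
ring bolts [615.3 222.5  12. ]
 [604.6 118.4  12. ]
((496.0022277832031, 182.9501953125), (55.72700500488281, 179.37396240234375), 84.10807037353516)
((533.0814208984375, -323.3904113769531), (29.610620498657227, 29.920602798461914), 120.06328582763672)
```

Emit:
step_arm --commands '[[[10, 56, 0], 0, 1], [[10, 56, 0], 0, 1], [[10, 56, 0], 0, 1], [[10, 56, 0], 0, 1], [[10, 56, 0], 0, 1], [[10, 56, 0], 0, 1], [[10, 56, 0], 0, 1], [[10, 56, 0], 0, 1], [[10, 52, 0], 0, 1], [[0, 0, 0], 0, 0.8], [[0, 0, 0], 0, 0.8]]'

```text
clock: 10.0
eef_pos: [527.4, -337.1, 317.7]
tcp_rot: [-3.137, 0.035, -0.101]
contact_force: [-0.3, -0.2, -0.6]
opening: 0.795
```

Run:
```python
from h import *
s=sense();m=camera_model("wrist");im=grab_frame("wrist");print(s["eef_pos"],s["tcp_rot"])
cv2.imwrite("pics/w5.png",im)
np.savez("pics/w5.npz",**{k:np.array(v) for k,v in m.items()})
u,v=proj(m,[533.1,-323.4,34]);print(u,v)
P=blob(im,m,34,(int(u),int(v)),200);print(cv2.fitEllipse(P))
i=cv2.circle(im.copy(),(int(u),int(v)),3,(0,0,255),-1);cv2.imwrite("pics/w5b.png",i)
```

```text
[ 527.39615162 -337.07163983  317.66294546] [-3.13720034  0.03524849 -0.10102863]
242.00375672479836 172.64669970766806
((533.2013549804688, -322.4902038574219), (29.747575759887695, 30.8900146484375), 53.95060729980469)
```

View pics/w5b.png

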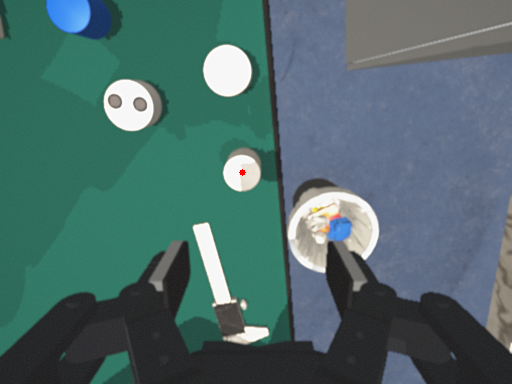

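The tall disc is at (242,172), clear of the wide disc (228,70), the disc with holes (132,105) and the caliper tip (200,225).

Emit:
step_arm --commands '[[[7, -7, 20], 0, 0.8], [[7, -7, 25], 0, 0.8], [[0, 0, 25], 0, 0.8], [[0, 0, 15], 0, 0.8], [[0, 0, 0], 0, 0.8], [[0, 0, 0], 0, 0.8]]'

```text
clock: 10.8
eef_pos: [541.4, -315.5, 225.7]
tcp_rot: [-3.135, 0.038, -0.094]
contact_force: [0.2, -0.1, 0.3]
opening: 0.799
```

Emit:
step_arm --commands '[[[0, 4, 10], 0, 0.8], [[0, 3, 6], 0, 0.8], [[0, 0, 0], 0, 0.8], [[0, 0, 0], 0, 0.8]]'

```text
clock: 11.3
eef_pos: [540.6, -323.6, 210.3]
tcp_rot: [-3.137, 0.035, -0.094]
contact_force: [0.3, 0.1, -1.0]
opening: 0.797
```

Emit:
step_arm --commands '[[[-1, 0.5, 10], 0, 0.8], [[0, 0, 10], 0, 0.8], [[0, 0, 5], 0, 0.8], [[0, 0, 0], 0, 0.8]]'

```text
clock: 11.8
eef_pos: [538.4, -323.7, 183.4]
tcp_rot: [-3.136, 0.035, -0.095]
contact_force: [0.1, -0.0, 0.6]
opening: 0.797
```

Emit:
step_arm --commands '[[[0, 0, -1], 0, 0], [[0, 0, 0], 0, 0], [[0, 0, 0], 0, 0], [[0, 0, 0], 0, 0], [[0, 0, 0], 0, 0]]' --force 40

```text
clock: 12.42
eef_pos: [538.7, -323.8, 185.0]
tcp_rot: [-3.137, 0.035, -0.094]
contact_force: [-0.3, 0.5, -1.4]
opening: 0.362
```

Disc gripped at its diameter (opening 0.362). Lift and carry it back.

Emit:
step_arm --commands '[[[0, 0, -30], 0, 0], [[0, 0, -45], 0, 0], [[0, 0, -45], 0, 0], [[0, 0, 0], 0, 0], [[-3, -25, 0], 0, 0], [[-3, -48, 0], 0, 0], [[-3, -48, 0], 0, 0], [[-3, -48, 0], 0, 0], [[-3, -48, 0], 0, 0], [[-3, -48, 0], 0, 0], [[-3, -48, 0], 0, 0], [[-3, -48, 0], 0, 0], [[-3, -48, 0], 0, 0], [[-2, -40, 0], 0, 0], [[0, -20, 0], 0, 0], [[0, 0, 0], 0, 0], [[0, 0, 0], 0, 0]]'

```text
clock: 14.55
eef_pos: [545.4, 168.2, 294.7]
tcp_rot: [-3.136, 0.066, -0.093]
contact_force: [0.0, 0.6, -1.6]
opening: 0.357
```

Emit:
step_arm --commands '[[[12, -3, 15], 0, 0], [[12, -2, 15], 0, 0], [[3, 0, 10], 0, 0], [[0, 0, 0], 0, 0], [[0, 0, 0], 0, 0]]'

```text
clock: 15.18
eef_pos: [572.1, 168.0, 248.5]
tcp_rot: [-3.137, 0.068, -0.098]
contact_force: [0.4, 0.1, -2.8]
opening: 0.359
```

```bash
cat > g.py <<'E'
from h import *
from scipy.spatial.transform import Rotation as Ro
def tool(s,p): return s["eef_pos"]+Ro.from_euler("xyz",s["tcp_rot"]).apply(p)
def need(s,p,X): # tool-frame shift that brings tool point p to world X
    return Ro.from_euler("xyz",s["tcp_rot"]).inv().apply(np.array(X)-tool(s,p))
E
python3 - <<'E'
from g import *
s=sense();print(s["eef_pos"],s["tcp_rot"])
print("disc bottom",tool(s,[.3,0,185]),"shift",need(s,[.3,0,185],[556.3,176.9,20]))
m=camera_model("wrist");im=grab_frame("wrist");cv2.imwrite("pics/w6.png",im);np.savez("pics/w6.npz",**{k:np.array(v) for k,v in m.items()})
i=cv2.resize(im[60:384,130:390],(640,798)) 
i=cv2.resize(im[40:384,120:400],(488,600),interpolation=cv2.INTER_CUBIC)
cv2.imwrite("pics/w6b.png",i)
E
```

```text
[572.09006349 168.04309428 248.51035972] [-3.13677414  0.06836591 -0.09750118]
disc bottom [559.89704476 170.13138547  63.92417569] shift [-1.2283839  -6.17368297 44.14139548]
```

View pics/w6b.png

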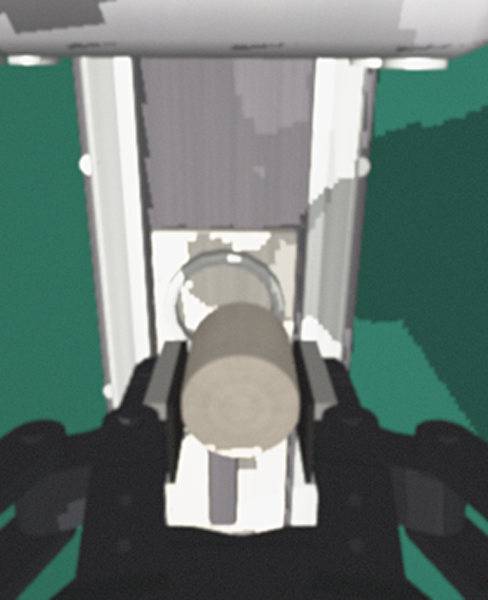

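The disc hangs at column 240 of the crop and the ring centre is at 228, so it must go about 5 mm to tool -y. My pose calculation says 6.

Emit:
step_arm --commands '[[[-1, -4, 8], 0, 0], [[0, 0, 8], 0, 0], [[0, 0, 4], 0, 0], [[0, 0, 0], 0, 0]]'

```text
clock: 15.72
eef_pos: [569.6, 173.0, 228.1]
tcp_rot: [-3.136, 0.067, -0.097]
contact_force: [0.1, 0.8, -2.4]
opening: 0.359
```

Run:
```python
from g import *
s=sense();print(s["eef_pos"],s["tcp_rot"])
print("disc bottom",tool(s,[.3,0,185]),"shift",need(s,[.3,0,185],[556.3,176.9,20]))
m=camera_model("wrist");im=grab_frame("wrist");cv2.imwrite("pics/w7.png",im)
# ring: front half visible; predicted ring/plate front corners versus image rows
for x in ([581.8,174.3,20],[556,176.9,27]): print(proj(m,x))
g=cv2.cvtColor(im,cv2.COLOR_BGR2GRAY)
v0=int(proj(m,[581.8,174.3,20])[1])
print("front edge scan", v0, g[v0-14:v0+15,255].tolist())
i=int(proj(m,[575,174.9,20])[1]); print("plate row",i,g[i,195:320:2].tolist())
```

```text
[569.62553482 173.04682673 228.13465259] [-3.13635531  0.06740776 -0.09670773]
disc bottom [557.61440995 175.1854831   43.53712003] shift [ 0.11491343 -1.45605709 23.59088709]
(np.float64(254.89558964258796), np.float64(183.73266302799124))
(np.float64(254.69085188070486), np.float64(227.32389946995156))
front edge scan 183 [142, 141, 141, 144, 139, 123, 108, 117, 139, 185, 235, 248, 247, 247, 247, 247, 247, 247, 248, 249, 236, 162, 126, 178, 240, 249, 247, 247, 244]
plate row 194 [245, 246, 246, 247, 233, 98, 83, 185, 250, 248, 231, 169, 174, 173, 177, 171, 173, 175, 173, 171, 158, 125, 116, 174, 218, 234, 243, 248, 250, 250, 249, 249, 214, 170, 142, 136, 128, 121, 115, 134, 163, 172, 178, 177, 171, 168, 171, 171, 170, 171, 169, 171, 169, 120, 97, 89, 141, 204, 205, 206, 205, 174, 161]
```

Emit:
step_arm --commands '[[[-0.5, -1, 6], 0, 0], [[0, 0, 6], 0, 0], [[0, 0, 4], 0, 0], [[0, 0, 3], 0, 0], [[0, 0, 0], 0, 0]]'

```text
clock: 16.4
eef_pos: [568.1, 174.4, 208.2]
tcp_rot: [-3.136, 0.067, -0.097]
contact_force: [0.7, 0.8, -2.4]
opening: 0.36
```

Run:
```python
from g import *
s=sense();print(s["eef_pos"],s["tcp_rot"],s["contact_force"])
print("disc bottom",tool(s,[.3,0,185]),"shift",need(s,[.3,0,185],[555.8,176.7,20]))
```

```text
[568.05262548 174.36880384 208.17227646] [-3.13615539  0.06693337 -0.0968285 ] [ 0.71942861  0.82498188 -2.39910961]
disc bottom [556.13251076 176.53725465  23.56919229] shift [-0.10719096 -0.1103457   3.58504072]
```

Emit:
step_arm --commands '[[[0, 0, 2], 0, 0], [[0, 0, 1], 0, 0], [[0, 0, 0], 0, 0]]'

```text
clock: 16.77
eef_pos: [568.0, 174.4, 205.3]
tcp_rot: [-3.136, 0.066, -0.097]
contact_force: [0.2, 0.1, -1.3]
opening: 0.363
```

Emit:
step_arm --commands '[[[0, 0, 0.5], 0, 0], [[0, 0, 0], 0, 0.7], [[0, 0, 0], 0, 0.9], [[0, 0, 0], 0, 0.9], [[0, 0, 0], 0, 0.9], [[0, 0, -20], 0, 0.9], [[0, 0, -40], 0, 0.9], [[0, 0, -40], 0, 0.9], [[-25, 0, -20], 0, 0.9], [[-45, 0, 0], 0, 0.9], [[-45, 0, 0], 0, 0.9], [[-30, 0, 0], 0, 0.9], [[0, 0, 0], 0, 0.9]]'

```text
clock: 18.4
eef_pos: [428.6, 187.1, 339.2]
tcp_rot: [-3.134, 0.064, -0.098]
contact_force: [0.4, -0.6, -0.9]
opening: 0.9
```

Run:
```python
from g import *
s=sense();m=camera_model("wrist");im=grab_frame("wrist");print(s["eef_pos"],s["tcp_rot"])
cv2.imwrite("pics/w8.png",im)
np.savez("pics/w8.npz",**{k:np.array(v) for k,v in m.items()})
d=grab_frame("side");c=grab_frame("scene")
P=np.zeros((600,800,3),np.uint8)
def put(i,x,y,W,H): P[y:y+H,x:x+W]=cv2.resize(i,(W,H),interpolation=cv2.INTER_CUBIC)
put(im[:,100:420],0,0,500,600);put(d[130:220,190:320],500,0,300,208);put(c[210:350,120:280],500,210,300,262)
cv2.imwrite("pics/w8b.png",P)
```

```text
[428.62517041 187.08667446 339.15470844] [-3.13435412  0.06358699 -0.09755997]
```

View pics/w8b.png

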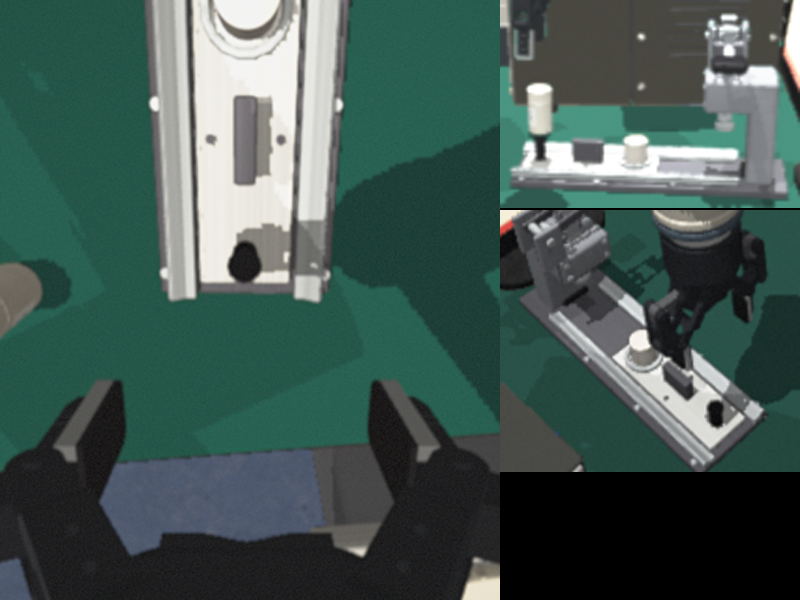

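Disc stands in the nest (side crop (636,150)). The knob is at (244,262). Next I push the knob from behind with closed fingers, which keeps the wrist camera well clear of the head.

Run:
```python
from g import *
s=sense();m=dict(np.load("pics/w8.npz"))
print("knob top",onz(m,244/1.5625+100,265*.64,50),"rib top",onz(m,243/1.5625+100,141*.64,51))
print("disc top", onz(m,247/1.5625+100,0,54))
k=np.array([426.4,190.1]);x=np.array([.9947,-.1028])
for h in(120,33): print(need(s,[0,0,170],[*(k-38*x),h]))
```

```text
knob top [426.3 190.2  50. ] rib top [491.8 184.3  51. ]
disc top [552.3 176.4  54. ]
[-29.33080368  -0.83922392  51.43070574]
[-23.94524714  -0.15549685 138.26116294]
```

Emit:
step_arm --commands '[[[-15, 0, 15], 0, 0], [[-14, 0, 30], 0, 0], [[2, 0, 40], 0, 0], [[2, 0, 30], 0, 0], [[1, 0, 15], 0, 0], [[0, 0, 0], 0, 0], [[0, 0, 0], 0, 0]]'

```text
clock: 19.42
eef_pos: [407.4, 192.3, 207.1]
tcp_rot: [-3.131, 0.056, -0.102]
contact_force: [0.1, -0.2, -0.3]
opening: -0.002
```

```bash
cat > kn.py <<'E'
from g import *
s=sense();k=np.array([426.4,190.1]);x=np.array([.9947,-.1028]);y=np.array([.1028,.9947])
t=tool(s,[0,0,170]);e=t[:2]-k
print(s["clock"],s["eef_pos"].round(1),s["tcp_rot"].round(3),"open",round(s["opening"],3),"F",s["contact_force"].round(1)); print("tip",t.round(1),"rel knob0 along",(e@x).round(1),"lat",(e@y).round(1),"yaw err",(s["tcp_rot"][2]+.103).round(3))
E
python3 kn.py
```

```text
19.425 [407.4 192.3 207.1] [-3.131  0.056 -0.102] open -0.002 F [ 0.1 -0.2 -0.3]
tip [398.1 195.   37.4] rel knob0 along -28.6 lat 2.0 yaw err 0.001
```

Emit:
step_arm --commands '[[[3, 2, 0], 0, 0], [[3, 0, 0], 0, 0], [[3, 0, 0], 0, 0], [[4, 0, 0], 0, 0], [[6, 0, -0.3], 0, 0], [[7, 0, -0.4], 0, 0], [[7, 0, -0.4], 0, 0], [[7, 0, -0.4], 0, 0], [[7, 0, -0.4], 0, 0], [[7, 0, -0.4], 0, 0], [[7, 0, -0.4], 0, 0], [[6, 0, -0.3], 0, 0], [[4, 0, 0], 0, 0], [[2, 0, 0], 0, 0], [[0, 0, 0], 0, 0]]'

```text
clock: 21.3
eef_pos: [463.3, 182.3, 206.7]
tcp_rot: [3.142, 0.111, -0.109]
contact_force: [-1.2, 0.3, 0.6]
opening: -0.0
```

```bash
python3 kn.py
python3 - <<'E'
from g import *
im=grab_frame("wrist");cv2.imwrite("pics/w9.png",im)
d=grab_frame("side")
P=np.zeros((400,800,3),np.uint8)
def put(i,x,y,W,H): P[y:y+H,x:x+W]=cv2.resize(i,(W,H),interpolation=cv2.INTER_CUBIC)
put(im,0,0,512,384);put(d[120:220,190:320],512,0,288,222)
cv2.imwrite("pics/w9b.png",P)
E
```

```text
21.3 [463.3 182.3 206.7] [ 3.142  0.111 -0.109] open -0.0 F [-1.2  0.3  0.6]
tip [444.6 184.3  37.8] rel knob0 along 18.7 lat -3.9 yaw err -0.006
```

View pics/w9b.png

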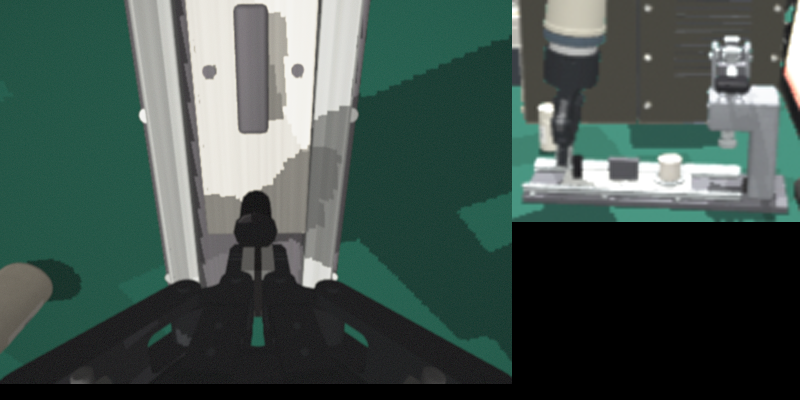

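The carrier is moving straight with the disc upright (side crop (669,168)), and the fingers are centred behind the knob (256,228). The push tilts the wrist a little on each row, so I back off and make a half turn to bring the camera behind, then finish with fewer, longer rows.

Emit:
step_arm --commands '[[[-20, 0, 0], 0, 0], [[0, 0, -30], 0, 0], [[0, 0, 0], -0.18, 0], [[0, 0, 0], -0.18, 0], [[0, 0, 0], -0.18, 0], [[0, 0, 0], -0.18, 0], [[0, 0, 0], -0.18, 0], [[0, 0, 0], -0.18, 0], [[0, 0, 0], -0.18, 0], [[0, 0, 0], -0.18, 0], [[0, 0, 0], -0.18, 0], [[0, 0, 0], -0.18, 0], [[0, 0, 0], -0.18, 0], [[0, 0, 0], -0.18, 0], [[0, 0, 0], -0.18, 0], [[0, 0, 0], -0.18, 0], [[0, 0, 0], -0.18, 0], [[0, 0, 0], -0.18, 0], [[0, 0, 0], 0, 0]]'

```text
clock: 23.78
eef_pos: [429.5, 183.6, 241.2]
tcp_rot: [-3.124, -0.103, 2.867]
contact_force: [-0.6, -0.5, -0.3]
opening: 0.003
```

```bash
python3 kn.py; python3 -c "from rig import sense;print(sense()['qpos'].round(2))"
```

```text
23.775 [429.5 183.6 241.2] [-3.124 -0.103  2.867] open 0.003 F [-0.6 -0.5 -0.3]
tip [411.9 185.4  72.1] rel knob0 along -13.9 lat -6.2 yaw err 2.97
[ 0.38  0.37  2.06  0.07  0.8  -0.96]
```

Emit:
step_arm --commands '[[[0, 0, 0], -0.165, 0], [[0, 4, 0], 0, 0], [[0, 0, 20], 0, 0], [[0, 0, 15], 0, 0], [[0, 0, 0], 0, 0]]'

```text
clock: 24.4
eef_pos: [425.0, 188.7, 205.9]
tcp_rot: [-3.139, -0.103, 3.011]
contact_force: [-0.9, -0.0, 0.5]
opening: 0.002
```

```bash
python3 kn.py
python3 - <<'E'
from g import *
im=grab_frame("wrist");cv2.imwrite("pics/w10.png",im);d=grab_frame("side");cv2.imwrite("pics/s10.png",d)
# knob in side view: dark blob search near predicted positions
D=camera_model("side");k=np.array([426.4,190.1]);x=np.array([.9947,-.1028])
g=d.max(2)
for a in (30,40,50): print(a,np.round(proj(D,[*(k+a*x),38]),1))
u,v=proj(D,[*(k+40*x),38]);v=int(v);print(g[v,int(u)-25:int(u)+60].tolist())
u,v=proj(D,[*(k+80*x),44]);print([int(u)-25,int(v)],g[int(v),int(u)-25:int(u)+60].tolist())
E
```

```text
24.4 [425.  188.7 205.9] [-3.139 -0.103  3.011] open 0.002 F [-0.9 -0.   0.5]
tip [407.7 190.6  36.8] rel knob0 along -18.6 lat -1.4 yaw err 3.114
30 [216.4 193.6]
40 [219.6 193.8]
50 [222.7 193.9]
[144, 149, 149, 154, 123, 89, 75, 66, 76, 124, 157, 237, 253, 254, 254, 254, 254, 254, 254, 254, 254, 254, 243, 155, 60, 37, 48, 131, 247, 254, 254, 254, 254, 254, 254, 254, 254, 254, 254, 213, 117, 100, 100, 100, 101, 101, 102, 104, 106, 106, 107, 107, 123, 202, 237, 241, 240, 239, 232, 227, 227, 225, 200, 207, 223, 241, 247, 246, 242, 225, 216, 197, 179, 179, 203, 217, 218, 215, 200, 193, 192, 189, 187, 186, 178]
[207, 192] [254, 254, 254, 254, 254, 254, 254, 252, 249, 223, 128, 54, 40, 48, 114, 218, 237, 238, 238, 237, 228, 223, 223, 222, 215, 210, 158, 128, 127, 129, 130, 131, 133, 137, 146, 152, 159, 162, 166, 168, 155, 161, 164, 163, 162, 155, 151, 150, 157, 213, 255, 255, 255, 255, 255, 255, 255, 255, 250, 194, 154, 154, 156, 156, 156, 154, 153, 153, 153, 153, 153, 152, 152, 152, 151, 150, 150, 150, 150, 150, 151, 150, 150, 151, 150]
```

Emit:
step_arm --commands '[[[-15, 0, -1.5], -0.025, 0], [[-13, 0, -1.3], 0, 0], [[-10, 0, -1], 0, 0], [[-14, 0, -1.4], 0, 0], [[-16, 0, -1.6], 0, 0], [[-16, 0, -1.6], 0, 0], [[-14, 0, -1.6], 0, 0], [[-6, 0, -1], 0, 0]]'

```text
clock: 25.5
eef_pos: [525.7, 178.3, 207.3]
tcp_rot: [-3.141, -0.135, 3.031]
contact_force: [-10.0, 5.9, 5.4]
opening: 0.001
```

```bash
python3 kn.py
```

```text
25.5 [525.7 178.3 207.3] [-3.141 -0.135  3.031] open 0.001 F [-10.    5.9   5.4]
tip [502.9 180.7  38.8] rel knob0 along 77.0 lat -1.5 yaw err 3.134
```

```bash
cat > kp.py <<'E'
from g import *
d=grab_frame("side");cv2.imwrite("pics/s11.png",d);D=camera_model("side");k=np.array([426.4,190.1]);x=np.array([.9947,-.1028])
A=np.arange(20,140,1.);P=np.array([proj(D,[*(k+a*x),44]) for a in A])
g=np.array([d[int(round(v)),int(round(u))].max() for u,v in P]);print(A[0],g.tolist())
E
python3 kp.py; python3 kn.py
```

```text
20.0 [255, 253, 253, 253, 253, 250, 250, 250, 250, 250, 250, 250, 250, 250, 251, 251, 251, 250, 250, 250, 249, 249, 249, 249, 243, 243, 243, 238, 238, 238, 238, 238, 238, 238, 238, 238, 236, 236, 236, 235, 235, 235, 235, 219, 219, 219, 175, 175, 175, 108, 108, 108, 62, 62, 62, 66, 66, 66, 63, 63, 63, 63, 85, 85, 85, 136, 136, 136, 97, 97, 97, 45, 45, 45, 36, 36, 36, 36, 36, 36, 73, 73, 73, 73, 192, 192, 192, 246, 246, 246, 251, 251, 251, 252, 252, 252, 252, 252, 252, 252, 252, 252, 251, 251, 251, 251, 246, 246, 246, 243, 243, 243, 240, 240, 240, 236, 236, 236, 197, 197]
25.55 [526.1 178.3 207.3] [-3.141 -0.135  3.031] open 0.001 F [-8.7  5.3  6.1]
tip [503.4 180.7  38.8] rel knob0 along 77.5 lat -1.4 yaw err 3.134
```

Emit:
step_arm --commands '[[[-8, 0, -0.8], 0, 0], [[-8, 0, -0.8], 0, 0], [[-5, 0, -0.6], 0, 0]]'

```text
clock: 25.92
eef_pos: [539.8, 177.1, 206.7]
tcp_rot: [-3.139, -0.163, 3.027]
contact_force: [-15.9, 6.7, 14.1]
opening: 0.003
```

```bash
python3 kn.py; python3 kp.py
```

```text
25.925 [539.8 177.1 206.7] [-3.139 -0.163  3.027] open 0.003 F [-15.9   6.7  14.1]
tip [512.3 179.7  38.9] rel knob0 along 86.5 lat -1.5 yaw err 3.13
20.0 [255, 255, 255, 255, 255, 255, 255, 255, 254, 254, 254, 253, 253, 253, 251, 251, 251, 250, 250, 250, 249, 249, 249, 249, 243, 243, 243, 238, 238, 238, 238, 238, 238, 237, 237, 237, 236, 236, 236, 236, 236, 236, 236, 227, 227, 227, 222, 222, 222, 221, 221, 221, 212, 212, 212, 178, 178, 178, 115, 115, 115, 115, 64, 64, 64, 58, 58, 58, 60, 60, 60, 88, 88, 88, 136, 136, 136, 97, 97, 97, 45, 45, 45, 45, 36, 36, 36, 37, 37, 37, 73, 73, 73, 194, 194, 194, 247, 247, 247, 251, 251, 251, 251, 251, 251, 251, 246, 246, 246, 243, 243, 243, 240, 240, 240, 239, 239, 239, 238, 238]
```

Emit:
step_arm --commands '[[[6, 0, 0], 0, 0], [[0, -1, -1], 0, 0], [[-14, 0, -3], 0, 0], [[-10, 0, -2], 0, 0]]'

```text
clock: 26.48
eef_pos: [555.9, 173.8, 208.9]
tcp_rot: [-3.137, -0.179, 3.024]
contact_force: [-39.4, 16.6, 22.3]
opening: -0.002
```

```bash
python3 kn.py; python3 kp.py
```

```text
26.475 [555.9 173.8 208.9] [-3.137 -0.179  3.024] open -0.002 F [-39.4  16.6  22.3]
tip [525.7 176.5  41.6] rel knob0 along 100.2 lat -3.4 yaw err 3.127
20.0 [255, 255, 255, 255, 255, 255, 255, 255, 254, 254, 254, 254, 254, 254, 254, 254, 254, 251, 251, 251, 249, 249, 249, 249, 242, 242, 242, 238, 238, 238, 237, 237, 237, 237, 237, 237, 235, 235, 235, 234, 234, 234, 234, 226, 226, 226, 221, 221, 221, 221, 221, 221, 220, 220, 220, 211, 211, 211, 213, 213, 213, 213, 254, 254, 254, 254, 254, 254, 226, 226, 226, 134, 134, 134, 79, 79, 79, 61, 61, 61, 56, 56, 56, 56, 72, 72, 72, 133, 133, 133, 106, 106, 106, 56, 56, 56, 38, 38, 38, 37, 37, 37, 70, 70, 70, 70, 177, 177, 177, 232, 232, 232, 239, 239, 239, 238, 238, 238, 238, 238]
```

The force jumped to 39 N, so the carrier is at the stop. I back off, lift and check.

Emit:
step_arm --commands '[[[10, 0, 0], 0, 0], [[25, 0, 0], 0, 0], [[30, 0, -15], 0, 0], [[0, 0, 0], 0, 0], [[0, 0, 0], 0, 0]]'

```text
clock: 27.15
eef_pos: [499.5, 180.9, 236.1]
tcp_rot: [-3.139, -0.174, 3.023]
contact_force: [-0.8, -0.9, -0.5]
opening: 0.001
```

```bash
python3 kn.py; python3 kp.py
python3 - <<'E'
from g import *
c=grab_frame("scene");d=cv2.imread("pics/s11.png");cv2.imwrite("pics/c11.png",c)
P=np.zeros((600,800,3),np.uint8)
def put(i,x,y,W,H): P[y:y+H,x:x+W]=cv2.resize(i,(W,H),interpolation=cv2.INTER_CUBIC)
put(d[130:220,190:330],0,0,800,514//1);
put(d[125:215,200:320],0,0,480,360);put(c[180:330,110:270],480,0,320,300)
cv2.imwrite("pics/c11b.png",P[:360])
E
```

```text
27.15 [499.5 180.9 236.1] [-3.139 -0.174  3.023] open 0.001 F [-0.8 -0.9 -0.5]
tip [470.2 183.9  68.7] rel knob0 along 44.3 lat -1.7 yaw err 3.126
20.0 [254, 252, 252, 252, 252, 250, 250, 250, 250, 250, 250, 250, 250, 250, 251, 251, 251, 250, 250, 250, 249, 249, 249, 249, 243, 243, 243, 239, 239, 239, 238, 238, 238, 237, 237, 237, 236, 236, 236, 236, 236, 236, 236, 227, 227, 227, 222, 222, 222, 222, 222, 222, 221, 221, 221, 213, 213, 213, 214, 214, 214, 214, 254, 254, 254, 254, 254, 254, 254, 254, 254, 254, 254, 254, 255, 255, 255, 255, 255, 255, 254, 254, 254, 254, 253, 253, 253, 250, 250, 250, 183, 183, 183, 74, 74, 74, 41, 41, 41, 40, 40, 40, 73, 73, 73, 73, 178, 178, 178, 233, 233, 233, 240, 240, 240, 239, 239, 239, 239, 239]
```

View pics/c11b.png

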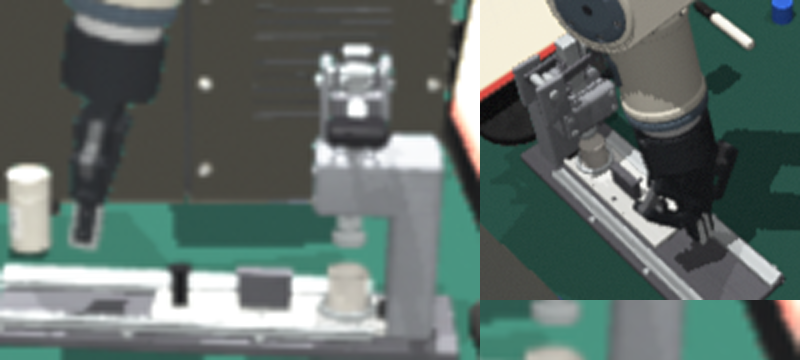

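Side crop: the disc (349,290) stands right under the foot (349,230), and the carrier's front edge (385) meets the column (388). I'll put numbers on that and locate the pad.

Run:
```python
from g import *
d=cv2.imread("pics/s11.png");g=d.astype(int).sum(2);D=camera_model("side")
for r in (180,182,184,190,193,195,197,199): print(r,g[r,278:304].tolist())
for z in (54,80): print(z,np.round(proj(D,[675,166.3,z]),1))
# pad: dark blob top in scene + side
c=cv2.imread("pics/c11.png");S=camera_model("scene")
for n,m in(("scene",S),("side",D)): print(n,np.round(proj(m,[658.5,7.1,219]),1))
i0=cv2.imread("pics/scene0.png");i1=cv2.imread("pics/side0.png")
for n,i,m in(("scene",i0,S),("side",i1,D)):
    u,v=proj(m,[658.5,7.1,212]);u,v=int(u),int(v)
    k=np.zeros(i.shape[:2],np.uint8);k[v-16:v+16,u-22:u+22]=1
    q=((i.max(2)<60)&(k>0)).astype(np.uint8);n_,l,st,ce=cv2.connectedComponentsWithStats(q);j=1+np.argmax(st[1:,4]);print(n,st[j],ce[j].round(1))
```

```text
180 [216, 216, 215, 217, 215, 241, 369, 458, 481, 476, 481, 474, 412, 362, 351, 349, 349, 350, 339, 313, 344, 375, 387, 389, 394, 412]
182 [215, 215, 217, 216, 229, 304, 353, 420, 460, 475, 455, 420, 405, 373, 354, 351, 351, 349, 340, 316, 348, 378, 387, 386, 389, 403]
184 [219, 217, 218, 217, 243, 383, 466, 494, 507, 511, 514, 510, 484, 404, 355, 352, 351, 350, 333, 316, 351, 382, 389, 390, 391, 393]
190 [308, 308, 308, 312, 329, 341, 361, 393, 416, 425, 414, 397, 372, 356, 351, 352, 353, 348, 324, 334, 362, 384, 391, 392, 394, 394]
193 [396, 383, 383, 410, 533, 554, 555, 563, 570, 572, 564, 543, 513, 486, 412, 360, 351, 348, 315, 335, 366, 381, 387, 387, 388, 389]
195 [764, 764, 763, 741, 629, 568, 550, 547, 553, 554, 557, 554, 552, 598, 601, 457, 354, 340, 313, 341, 371, 384, 387, 390, 390, 392]
197 [758, 761, 758, 720, 619, 583, 567, 558, 565, 574, 575, 566, 565, 609, 591, 450, 348, 321, 304, 341, 374, 383, 388, 388, 392, 390]
199 [765, 755, 668, 531, 546, 587, 605, 608, 585, 577, 576, 569, 554, 513, 498, 659, 539, 461, 372, 360, 394, 393, 389, 387, 390, 391]
54 [286.7 191.4]
80 [287.  183.5]
scene [206.7 169.2]
side [289.3 155. ]
scene [184 155  36  30 376] [205.2 170.6]
side [283 159  13   3  30] [289.1 159.7]
```

Disc and foot centres agree within about 0.4 px (~1 mm), so the carrier is home. Now I rise and go above the pad, at roughly (658,7,219).

Emit:
step_arm --commands '[[[15, 0, -40], 0, 0], [[10, 0, -50], 0, 0], [[10, 0, -50], 0, 0], [[0, 0, -50], 0, 0], [[0, 0, -20], 0, 0], [[0, 0, 0], 0, 0]]'

```text
clock: 28.0
eef_pos: [505.9, 180.6, 452.6]
tcp_rot: [-3.137, -0.176, 3.02]
contact_force: [0.7, 0.2, -0.7]
opening: -0.0
```

```bash
cat > pd.py <<'E'
from g import *
s=sense();print(s["clock"],s["eef_pos"].round(1),s["tcp_rot"].round(3),"F",s["contact_force"].round(1),"tip",tool(s,[0,0,173]).round(1))
for z in(270,232,219,177): print(z,need(s,[0,0,173],[658.5,6.5,z]).round(1))
E
python3 pd.py
```

```text
28.0 [505.9 180.6 452.6] [-3.137 -0.176  3.02 ] F [ 0.7  0.2 -0.7] tip [475.8 183.4 282.3]
270 [-201.8 -153.7  -22.6]
232 [-208.4 -153.5   14.8]
219 [-210.7 -153.5   27.6]
177 [-218.  -153.3   69. ]
```

Emit:
step_arm --commands '[[[-20, -15, -3], 0, 0], [[-40, -30, -5], 0, 0], [[-40, -30, -5], 0, 0], [[-40, -30, -5], 0, 0], [[-40, -30, -5], 0, 0], [[-15, -14, 0], 0, 0], [[0, 0, 0], 0, 0], [[0, 0, 0], 0, 0]]'

```text
clock: 29.0
eef_pos: [686.9, 4.3, 426.4]
tcp_rot: [-3.135, -0.191, 3.021]
contact_force: [0.3, 0.5, 0.2]
opening: 0.002
```

```bash
python3 pd.py
```

```text
29.0 [686.9   4.3 426.4] [-3.135 -0.191  3.021] F [0.3 0.5 0.2] tip [654.1   7.1 256.6]
270 [ -1.8  -0.2 -14. ]
232 [-9.   0.  23.3]
219 [-11.5   0.1  36.1]
177 [-19.5   0.4  77.3]
```

Emit:
step_arm --commands '[[[-8, 0, 22], 0, 0], [[-3, 0, 16], 0, 0], [[-4, 0, 18], 0, 0], [[-4, 0, 16], 0, 0]]'

```text
clock: 29.5
eef_pos: [689.9, 6.3, 353.1]
tcp_rot: [-3.135, -0.188, 3.025]
contact_force: [-3.4, -0.6, 5.1]
opening: -0.004
```

```bash
python3 pd.py
```

```text
29.5 [689.9   6.3 353.1] [-3.135 -0.188  3.025] F [-3.4 -0.6  5.1] tip [657.6   8.9 183.2]
270 [ 15.1  -2.8 -85.5]
232 [  8.   -2.6 -48.2]
219 [  5.5  -2.5 -35.4]
177 [-2.3 -2.2  5.8]
```

Emit:
step_arm --commands '[[[-2, 0, 8], 0, 0], [[-1, 0, 5], 0, 0]]'

```text
clock: 29.75
eef_pos: [690.0, 6.7, 346.1]
tcp_rot: [-3.135, -0.188, 3.026]
contact_force: [-15.9, -3.6, 55.7]
opening: -0.001
```

```bash
python3 pd.py
```

```text
29.75 [690.    6.7 346.1] [-3.135 -0.188  3.026] F [-15.9  -3.6  55.7] tip [657.8   9.3 176.1]
270 [ 16.5  -3.3 -92.4]
232 [  9.4  -3.1 -55.1]
219 [  7.   -3.  -42.3]
177 [-0.9 -2.7 -1. ]
```

The lever hit its stop at 55 N, which makes one full stroke. I let it up, then measure the gap.

Emit:
step_arm --commands '[[[6, 1, -30], 0, 0], [[6, 1, -30], 0, 0], [[0, 0, 0], 0, 0], [[0, 0, 0], 0, 0]]'

```text
clock: 30.25
eef_pos: [689.1, 10.4, 408.8]
tcp_rot: [-3.136, -0.187, 3.027]
contact_force: [-0.1, -0.1, -1.0]
opening: 0.002
```

```bash
cat > gap.py <<'E'
from g import *
import sys
d=grab_frame("side");cv2.imwrite(f"pics/gap{sys.argv[1]}.png",d);D=camera_model("side")
for n in("s11",f"gap{sys.argv[1]}"):
    i=cv2.imread(f"pics/{n}.png").astype(int).sum(2)[:,284:290].mean(1);print(n,[(r,int(i[r])) for r in range(170,196)])
# row->height on ram axis front (y ~ 153)
for z in range(50,100,5): print(z,round(proj(D,[673,153.4,z])[1],1),end="; ")
print()
E
python3 pd.py; python3 gap.py 1
```

```text
30.25 [689.1  10.4 408.8] [-3.136 -0.187  3.027] F [-0.1 -0.1 -1. ] tip [657.1  13.2 238.9]
270 [  3.6  -6.7 -31. ]
232 [-3.4 -6.5  6.4]
219 [-5.9 -6.4 19.1]
177 [-13.7  -6.2  60.4]
s11 [(170, 415), (171, 411), (172, 408), (173, 408), (174, 404), (175, 403), (176, 401), (177, 395), (178, 378), (179, 420), (180, 456), (181, 458), (182, 430), (183, 484), (184, 500), (185, 465), (186, 434), (187, 363), (188, 342), (189, 345), (190, 401), (191, 518), (192, 566), (193, 561), (194, 532), (195, 552)]
gap1 [(170, 396), (171, 394), (172, 393), (173, 391), (174, 390), (175, 386), (176, 385), (177, 380), (178, 374), (179, 423), (180, 457), (181, 460), (182, 459), (183, 460), (184, 457), (185, 444), (186, 466), (187, 501), (188, 491), (189, 460), (190, 447), (191, 526), (192, 570), (193, 566), (194, 535), (195, 553)]
50 194.2; 55 192.6; 60 191.1; 65 189.6; 70 188.1; 75 186.6; 80 185.0; 85 183.5; 90 182.0; 95 180.4;
```

Gap: the foot went down about 3.3 px, or ~10.5 mm. Its lower edge is now ~64 mm up, about 10 mm above the disc. I therefore expect exactly two more strokes, and will verify after the next.

Emit:
step_arm --commands '[[[-3, -5, 14], 0, 0], [[-4, 0, 18], 0, 0], [[-4, 0, 16], 0, 0], [[-2, 0, 10], 0, 0], [[-1, 0, 6], 0, 0]]'

```text
clock: 30.92
eef_pos: [690.2, 4.6, 345.5]
tcp_rot: [-3.138, -0.19, 3.026]
contact_force: [-19.7, -3.1, 76.9]
opening: 0.003
```

```bash
python3 pd.py
```

```text
30.925 [690.2   4.6 345.5] [-3.138 -0.19   3.026] F [-19.7  -3.1  76.9] tip [657.7   7.7 175.6]
270 [ 16.9  -1.4 -92.9]
232 [  9.8  -1.3 -55.5]
219 [  7.3  -1.2 -42.8]
177 [-0.6 -1.1 -1.5]
```

Emit:
step_arm --commands '[[[6, 0, -30], 0, 0], [[6, 0, -30], 0, 0], [[0, 0, 0], 0, 0], [[0, 0, 0], 0, 0]]'

```text
clock: 31.42
eef_pos: [689.6, 5.1, 405.4]
tcp_rot: [-3.138, -0.191, 3.026]
contact_force: [0.1, -0.0, -0.4]
opening: -0.001
```

```bash
python3 pd.py; python3 gap.py 2
python3 - <<'E'
from g import *
# ram top above the head: compare columns of side pictures for the vertical shift of the ram's upper end
for n in("s11","gap1","gap2"):
    i=cv2.imread(f"pics/{n}.png").astype(int).sum(2)[:,284:290].mean(1);print(n,[(r,int(i[r])) for r in range(130,150)])
E
```

```text
31.425 [689.6   5.1 405.4] [-3.138 -0.191  3.026] F [ 0.1 -0.  -0.4] tip [656.9   8.3 235.5]
270 [  4.8  -1.7 -34.2]
232 [-2.5 -1.6  3.1]
219 [-4.9 -1.5 15.9]
177 [-12.9  -1.4  57.1]
s11 [(170, 415), (171, 411), (172, 408), (173, 408), (174, 404), (175, 403), (176, 401), (177, 395), (178, 378), (179, 420), (180, 456), (181, 458), (182, 430), (183, 484), (184, 500), (185, 465), (186, 434), (187, 363), (188, 342), (189, 345), (190, 401), (191, 518), (192, 566), (193, 561), (194, 532), (195, 552)]
gap2 [(170, 397), (171, 395), (172, 393), (173, 392), (174, 390), (175, 387), (176, 386), (177, 381), (178, 374), (179, 425), (180, 460), (181, 462), (182, 462), (183, 464), (184, 472), (185, 482), (186, 490), (187, 494), (188, 476), (189, 503), (190, 492), (191, 480), (192, 519), (193, 560), (194, 537), (195, 554)]
50 194.2; 55 192.6; 60 191.1; 65 189.6; 70 188.1; 75 186.6; 80 185.0; 85 183.5; 90 182.0; 95 180.4; 
s11 [(130, 235), (131, 213), (132, 215), (133, 229), (134, 214), (135, 241), (136, 452), (137, 608), (138, 504), (139, 307), (140, 420), (141, 640), (142, 697), (143, 569), (144, 516), (145, 440), (146, 409), (147, 417), (148, 543), (149, 586)]
gap1 [(130, 210), (131, 201), (132, 238), (133, 300), (134, 302), (135, 307), (136, 289), (137, 300), (138, 297), (139, 327), (140, 334), (141, 377), (142, 404), (143, 359), (144, 371), (145, 384), (146, 446), (147, 454), (148, 517), (149, 520)]
gap2 [(130, 217), (131, 197), (132, 199), (133, 224), (134, 257), (135, 285), (136, 287), (137, 319), (138, 325), (139, 315), (140, 319), (141, 398), (142, 465), (143, 412), (144, 432), (145, 352), (146, 339), (147, 399), (148, 514), (149, 525)]
```

After stroke 2 the foot moved another ~2.3 px (the ram/foot joint line went from row 185 to 188). That leaves the foot still free at about 2.5 mm above the disc, so the third stroke is the right one.

Emit:
step_arm --commands '[[[-3, -1, 12], 0, 0], [[-4, 0, 18], 0, 0], [[-4, 0, 16], 0, 0], [[-2, 0, 10], 0, 0], [[-1, 0, 6], 0, 0]]'

```text
clock: 32.1
eef_pos: [691.4, 3.5, 345.4]
tcp_rot: [-3.139, -0.193, 3.026]
contact_force: [-18.5, -3.3, 73.6]
opening: 0.004
```

```bash
python3 pd.py
```

```text
32.1 [691.4   3.5 345.4] [-3.139 -0.193  3.026] F [-18.5  -3.3  73.6] tip [658.3   6.8 175.6]
270 [ 17.9  -0.6 -92.7]
232 [ 10.6  -0.5 -55.4]
219 [  8.1  -0.4 -42.6]
177 [ 0.  -0.3 -1.4]
```

Full stroke (stop felt at 74 N, tip at the same 175.6 mm). I let the lever up and rise clear.

Emit:
step_arm --commands '[[[6, 0, -30], 0, 0], [[6, 0, -30], 0, 0], [[8, 0, -40], 0, 0], [[0, 0, -30], 0, 0], [[0, 0, 0], 0, 0], [[0, 0, 0], 0, 0]]'

```text
clock: 32.85
eef_pos: [696.6, 3.7, 471.5]
tcp_rot: [-3.14, -0.201, 3.026]
contact_force: [-0.5, 0.7, 0.7]
opening: 0.003
```

```bash
python3 pd.py|head -1; python3 gap.py 3; python3 kp.py
python3 - <<'E'
from g import *
a=cv2.imread("pics/s11.png").astype(int);g=a.sum(2)
for r in (193,195,197): print(r,g[r,278:296].tolist())
i0=cv2.imread("pics/side0.png").astype(int);D=camera_model("side");S=camera_model("scene")
print("pad col profile before/now",i0.max(2)[150:166,287:292].mean(1).astype(int).tolist(),a.max(2)[150:166,287:292].mean(1).astype(int).tolist())
d=np.abs(a-i0).max(2)>40; print("changed px in discs/caliper/marker area",[ (n,int(d[y0:y1,x0:x1].sum())) for n,(x0,y0,x1,y1) in {"discs":(225,255,315,320),"caliper":(125,285,215,315),"marker":(290,248,350,265)}.items()])
E
```

```text
32.85 [696.6   3.7 471.5] [-3.14  -0.201  3.026] F [-0.5  0.7  0.7] tip [662.2   7.3 302. ]
s11 [(170, 415), (171, 411), (172, 408), (173, 408), (174, 404), (175, 403), (176, 401), (177, 395), (178, 378), (179, 420), (180, 456), (181, 458), (182, 430), (183, 484), (184, 500), (185, 465), (186, 434), (187, 363), (188, 342), (189, 345), (190, 401), (191, 518), (192, 566), (193, 561), (194, 532), (195, 552)]
gap3 [(170, 400), (171, 398), (172, 396), (173, 395), (174, 393), (175, 391), (176, 389), (177, 384), (178, 377), (179, 429), (180, 464), (181, 467), (182, 466), (183, 467), (184, 477), (185, 487), (186, 491), (187, 490), (188, 493), (189, 506), (190, 509), (191, 497), (192, 485), (193, 519), (194, 535), (195, 557)]
50 194.2; 55 192.6; 60 191.1; 65 189.6; 70 188.1; 75 186.6; 80 185.0; 85 183.5; 90 182.0; 95 180.4; 
20.0 [254, 253, 253, 253, 253, 251, 251, 251, 251, 251, 251, 251, 251, 251, 252, 252, 252, 251, 251, 251, 250, 250, 250, 250, 245, 245, 245, 241, 241, 241, 240, 240, 240, 240, 240, 240, 239, 239, 239, 238, 238, 238, 238, 229, 229, 229, 225, 225, 225, 224, 224, 224, 224, 2
[... 173 characters left out ...]
 251, 251, 187, 187, 187, 75, 75, 75, 42, 42, 42, 41, 41, 41, 73, 73, 73, 73, 181, 181, 181, 235, 235, 235, 243, 243, 243, 249, 249, 249, 251, 251]
193 [463, 448, 446, 442, 478, 525, 529, 520, 523, 524, 513, 506, 507, 498, 421, 366, 359, 353]
195 [765, 765, 765, 761, 636, 523, 540, 556, 560, 563, 565, 563, 562, 608, 611, 465, 362, 345]
197 [761, 762, 761, 721, 582, 534, 552, 567, 576, 585, 584, 576, 576, 619, 601, 457, 355, 328]
pad col profile before/now [223, 240, 242, 236, 127, 73, 76, 88, 73, 54, 44, 59, 112, 151, 166, 179] [212, 232, 234, 225, 118, 71, 61, 65, 59, 53, 45, 59, 113, 157, 165, 177]
changed px in discs/caliper/marker area [('discs', 2749), ('caliper', 490), ('marker', 251)]
```

Run:
```python
from g import *
a=cv2.imread("pics/side0.png");b=cv2.imread("pics/s11.png")
for n,i in(("start",a),("now",b)):
    q=cv2.inRange(i,(140,140,140),(255,255,255));q[:240]=0;q[325:]=0;q[:,:120]=0;q[:,345:]=0
    k,l,st,ce=cv2.connectedComponentsWithStats(q);print(n,[(s[4],c.round(1).tolist()) for s,c in zip(st[1:],ce[1:]) if s[4]>40])
```

```text
start [(np.int32(41), [209.8, 245.6]), (np.int32(1008), [212.6, 257.6]), (np.int32(270), [310.6, 255.8]), (np.int32(347), [269.0, 278.9]), (np.int32(577), [166.8, 298.4]), (np.int32(367), [238.5, 303.3]), (np.int32(397), [280.9, 303.8])]
now [(np.int32(252), [310.5, 256.1]), (np.int32(324), [268.8, 279.2]), (np.int32(536), [165.9, 299.0]), (np.int32(398), [280.9, 303.9])]
```

The bystanders are unmoved: marker, both wide discs and caliper sit at the same pixels within 1 px. The foot has settled on the disc, the lever pad is back at its starting rows, and the arm is clear. I'm handing in.

```bash
python3 -c "from rig import sign_off,sense;print(sense()['contact_force'].round(1));print(sign_off())"
```

```text
[0.  0.1 0.4]
the job is handed in; nothing more can be done
None
```

I loaded the carrier nest-first, stood the slim disc in its nest, pushed the carrier home and pumped the lever three full strokes. I then handed the job in at about 33 s of the 72 s allowed; no verdict is reported.

**Carrier home:** The push ended against the stop at about 39 N. In the side view the disc and foot centres agreed within about 0.4 px (roughly 1 mm).

**Strokes:** Each stroke reached the lever's stop, at 56 to 77 N on the wrist and the same tip height each time.
- Stroke 1 lowered the foot about 10.5 mm.
- Stroke 2 lowered it about 7 to 8 mm, leaving it still free about 2.5 mm above the disc.
- Stroke 3 lowered it only about 2.5 mm more, which fits the foot resting on the disc with the spring in by 5 to 6 mm. I inferred the spring travel from the pictures, as its value is not reported.

**Final state:** The lever pad is back at its starting picture rows. The wide discs, caliper and marker are within 1 px of where they began. The tool is about 80 mm above the pad with no contact force.

**Disagreements:**
- The tool tilted gradually to about 0.2 rad, partly on fast sweeps and partly while pushing the knob. I worked around it with a half turn of the gripper and longer push rows.
- A plain before/after picture difference flagged changes around the bystanders. I took that for shadows or lighting, because the blob positions showed nothing had moved.

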